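# Shift the feed gearbox to the marked gear

## Task

Change gear on the small feed gearbox: with the fingertips, push the black-knobbed lever out of its slot, along the crossway of the gate and fully home into the slot whose end is marked by the tall broad-headed pin (the other slot ends have only small flat plugs), without putting it into any other gear on the way. Push the knob gently and never pinch it, leave everything else on the table where it is, and finish clear of the lever.

Things in the scene. Friction and masses are not known exactly. Their poses are not given: they have to be found in the camera images.
- gearbox: Small grey feed gearbox fixed on the table: 150 (x) x 130 (y) mm case, 176 x 154 mm foot, flat aluminium gate plate 152 x 132 mm on top, its top face 100 mm above the table. Origin: centre of the underside; x points from the ribbed front (near side) to the back with the round motor (to x = +142 mm), y left, z up. A pulley sticks out on the right (to y = -93 mm), below the plate. Turned by up to 0.35 rad.
- gate (a point): Centre of the gate cut through the 4 mm plate, at its top face; axes as the gearbox. Crossway along y: 15 mm wide, x = 0, y from -31 to +31 mm. Three slots along x, 15 mm wide, at y = +24 (left), 0 (middle), -24 mm (right), each from x = -30 (near end) to +30 mm (far end). The 9 mm tongues between slots have round tips. The lever changes column only in the crossway.
- knob (a point): Centre of the black square knob (30 mm cube, rounded edges, faces along the gearbox's axes when upright) on the lever's 10 mm steel stem. The lever tilts about a point on the gearbox's centre line 20 mm above the table, 130 mm below the knob centre (knob at 150 mm when upright, about 139 mm in a corner). Home in a slot the knob is about 38 mm far or near of centre; in a side column about 38 mm left or right.
- lever_side (a joint): Sideways tilt of the lever, rad, positive to the gearbox's left (+y): about +0.30 in the left column, 0 in the middle, -0.30 in the right (0.03 of play). Knob offset in y = 130 mm x sin(side) x cos(fore). Friction alone holds the lever where it is left; about 1 N at the knob moves it.
- lever_fore (a joint): Fore-and-aft tilt of the lever, rad, positive to the gearbox's far side (+x): 0 in the crossway (0.03 of play), about +0.30 home in a far slot end and -0.30 in a near one, where the plate stops it. Knob offset in x = 130 mm x sin(fore). Friction alone holds it; about 1 N at the knob moves it. At the start the lever is in the near left slot, at -0.18 to -0.27.
- marker_pin: Gear marker: dark steel pin, 26 mm tall with a 20 mm round head, fixed upright in one of six seats on the gate plate. The seats lie in line with the slots, beyond their ends, at x = +64 or -64 mm and y = +24, 0 or -24 mm of the gearbox; the other five hold flat 10 mm plugs 3 mm tall. The pin marks a middle or right slot end (near or far). Origin: centre of its underside, on the plate.
- knob_near: Near (-x) face of the knob and of the 14 mm square collar that covers the stem for 30 mm below it; fixed to the lever, origin at the lever's pivot.
- knob_far: Far (+x) face of the knob and collar; as above.
- knob_left: Left (+y) face of the knob and collar; as above.
- knob_right: Right (-y) face of the knob and collar; as above.
- grease_tin: Loose bystander: round grease tin, 54 mm wide, 24 mm tall, to the left of the gearbox. Origin: centre of its underside.
- housing_2: Loose bystander: white moulded housing, 25 x 28 x 24 mm, in front of the gearbox, to the left. Origin: centre of its underside.
- housing_3: Loose bystander: white moulded housing, 25 x 28 x 24 mm, in front of the gearbox, to the right. Origin: centre of its underside.
- glue_bottle_2: Loose bystander: upright glue bottle, 26 mm wide, 106 mm tall, behind the gearbox, to the left. Origin: centre of its underside.
- label_roll: Loose bystander: roll of labels, 59 mm wide, 30 mm tall, behind the gearbox, to the right. Origin: centre of its underside.
- tape_roll: Loose bystander: roll of tape lying flat, 104 mm wide, 25 mm tall, on the right of the table. Origin: centre of its underside.

How it is judged (in metres and radians):
On the way, in this order (a step that is already met when the one before it is completed fails the run):
1. the lever is out of its starting slot, in the crossway (value of joint lever_fore between -0.09 and 0.09 rad).
2. the lever stands in the crossway in line with the marked slot (all of step 1 and ((value of joint lever_side between -0.1 and 0.1 rad and y of marker_pin in the frame of gearbox between -0.012 and 0.012 m) or (value of joint lever_side below -0.2 rad and y of marker_pin in the frame of gearbox below -0.012 m))).
At the end, for the whole second after the job is handed in: The lever stands still in the marked slot, in the pin's column (within 0.1 rad) and tilted at least 0.25 rad (of about 0.30) toward the pin's end; it stays there with the robot clear of it (((value of joint lever_side between -0.1 and 0.1 rad and y of marker_pin in the frame of gearbox between -0.012 and 0.012 m) or (value of joint lever_side below -0.2 rad and y of marker_pin in the frame of gearbox below -0.012 m)) and ((x of marker_pin in the frame of gearbox above 0 m and value of joint lever_fore above 0.25 rad) or (x of marker_pin in the frame of gearbox below 0 m and value of joint lever_fore below -0.25 rad)) and velocity of joint lever_fore between -0.05 and 0.05 rad/s and velocity of joint lever_side between -0.05 and 0.05 rad/s); the robot touches nothing.
It fails at once if the lever is put (more than two thirds) into a slot that is neither the starting nor the marked one ((value of joint lever_fore above 0.2 rad and (x of marker_pin in the frame of gearbox below 0 m or value of joint lever_side above 0.15 rad or (value of joint lever_side above -0.15 rad and y of marker_pin in the frame of gearbox below -0.012 m) or (value of joint lever_side below -0.15 rad and y of marker_pin in the frame of gearbox above -0.012 m))) or (value of joint lever_fore below -0.2 rad and value of joint lever_side below 0.15 rad and (x of marker_pin in the frame of gearbox above 0 m or (value of joint lever_side above -0.15 rad and y of marker_pin in the frame of gearbox below -0.012 m) or (value of joint lever_side below -0.15 rad and y of marker_pin in the frame of gearbox above -0.012 m)))).
It fails at once if the knob is pinched: the fingers press on opposite faces of it at once ((contact force between the fingers and knob_near above 0.5 N and contact force between the fingers and knob_far above 0.5 N) or (contact force between the fingers and knob_left above 0.5 N and contact force between the fingers and knob_right above 0.5 N)).
It fails at once if the lever is forced: the fingers push on a face of the knob with more than 40 N (contact force between the fingers and knob_near above 40 N or contact force between the fingers and knob_far above 40 N or contact force between the fingers and knob_left above 40 N or contact force between the fingers and knob_right above 40 N).
It fails at once if a bystander is moved by more than 15 mm or lifted (distance of any of grease_tin, housing_2, housing_3, glue_bottle_2, label_roll, tape_roll from where it was at the start of the episode above 0.015 m).
It also fails if it takes over 54 s, if anything falls off the work surface, if the arm or the gripper's body presses on something with over 40 N, if the wrist force passes 120 N, or if a joint passes its speed limit or range.

## Robot

A 7-joint arm with a two-finger parallel gripper is mounted at the origin on the work surface; the furniture and walls round the work are solid. World frame = base frame: x ahead of the robot, y to its left, z up, the work surface at z = 0. Lengths are in mm, angles in rad, forces in N, time in s.
With the tool pointing down it reaches from about 400 to 900 mm from the base axis. Payload 5.5 kg.
Tool frame: the origin (TCP) lies midway between the tips of the shut fingers; the grasp point (between the pads) lies r.pinch_z behind it (r.pinch_z is the distance from the TCP to the grasp point, in mm); z points along the fingers, y is the direction in which the jaws open and shut (so a half turn about z gives the same grasp; the last joint's range is limited). The gripper opens to 85 mm and grips with 20 to 120 N. Pads are 22 mm wide; open, the fingers measure 114 mm over their backs; the gripper's body (76 mm by 85 mm) begins 54 mm behind the grasp point. The pads swing forward as they close: fully open they stand 13 mm farther back than shut.
Start: joints at [-1.014, 0.501, -0.427, 1.55, 0.221, 1.138, -0.21], TCP at [188.195, 622.16, 196.91] pointing down, gripper open.
Joint ranges: [-2.88, 2.88], [-0.31, 2.03], [-1.54, 1.56], [0.2, 2.42], [-1.41, 4.55], [0.19, 2.02], [-2.57, 2.57]. Speed limits (rad/s): [2.57, 2.57, 3.14, 3.14, 3.14, 3.14, 3.14].

## Interface

Orientations are given as a unit quaternion [w, x, y, z].
In Python, from bench import r, optics gives the robot as it stands.
- The arm moves only by the tool apply_moves, never from a script. Its arguments are lists of equal length, an entry for each row: "xyz": the shift along the world's x, y, z in m, a list of three; "turn": the turn about the world's z in rad; "claw": the closure, from 0 (fully open) to 1 (shut). A call has 1 to 8 rows; each row is the pose to reach, as a shift and turn from the pose measured when the call began; what a row does not reach only later rows make up. A row lasts 1/8 s, in which the tool goes at most 62.5 mm and 10.7 degrees, less where a joint would pass 70% of its speed; a pose out of reach is approached as far as the arm can. A call with a gripper value outside its range is refused whole. The fingers move at their own pace and stop on an object; "grip_force" is the grip in N (left out, the last holds). Time passes only in rows, so rows that repeat a pose let the fingers close. It gives the time, the measured TCP pose, the force and the opening at its end, in the units of the state.
- r.read_state(): the state, without advancing time (a new reading comes with each control period).
- optics.get_image(name): name is "scene" or "top"; returns the picture (384x512x3 uint8, red, green, blue); there is no depth.
- optics.get_calibration(name): a dict with "fx", "fy", "cx", "cy" (pixels), "k1" (the pictures are not rectified: a ray, as slopes to the right and down, at radius r is drawn at 1 + k1 r^2 times it, then the intrinsics apply), "rvec" (rotation vector, rad) and "tvec" (3), from world to camera coordinates, as OpenCV has them. Camera axes: x right, y down, z forward; pixel columns grow to the right and rows downward; lengths in mm; the calibration is good to about 2 mm. A picture is of the moment at which its call begins. get_calibration takes no time and is no camera call.
- r.sign_off(): hands the job in, once; it reports no verdict.
The state is a dict: "t": time; "qpos": joint angles; "qd": joint speeds; "joint_torque": joint torques, N m; "eef_pos": TCP position; "tool_rot": TCP orientation; "force": force on the tool from outside, world axes, zero at the start; "moment": the same for the moment, N m; "width": opening from 0.0 (shut) to 1.0 (fully open).
Only numpy, scipy, OpenCV 4.12 (cv2) and the standard library are available. Lean on these libraries where they do the work, as an engineer would, in place of code of your own. Each camera call takes 0.05 s, during which the arm holds its last target. There are 200 camera calls.

## Working session

There is one attempt and no reset: what is moved stays moved. The work goes in short steps, Python scripts to look and compute and a tool call to move; the robot and the scene stay as the last step left them, time stands still between calls to the robot, and variables do not carry over. Pictures are saved under pics/ and viewed, about 8 in all and at most 12, crops included, and the job is handed in when it is done.

Besides the shell and the picture viewer there is one more tool, called after "Emit:" by a JSON object that holds its "api" and its "payload", one argument or row to a line. apply_moves: Moves the arm, as the interface text tells. Its arguments: {"type":"object","properties":{"xyz":{"type":"array"},"turn":{"type":"array"},"claw":{"type":"array"},"grip_force":{"type":"number"}},"required":["xyz","turn","claw"]}

```bash
mkdir -p pics
cat > h.py <<'E'
from bench import r, optics
import numpy as np, cv2
def cal(n):
    c=optics.get_calibration(n); R=cv2.Rodrigues(np.array(c["rvec"],float))[0]; return c,R,np.array(c["tvec"],float).ravel()
def proj(n,P):
    c,R,t=cal(n); p=np.atleast_2d(P)@R.T+t; s=p[:,:2]/p[:,2:]; s=s*(1+c["k1"]*(s**2).sum(1,keepdims=True))
    return s*[c["fx"],c["fy"]]+[c["cx"],c["cy"]]
def ray(n,uv):
    c,R,t=cal(n); d=(np.array(uv,float)-[c["cx"],c["cy"]])/[c["fx"],c["fy"]]; s=d.copy()
    for _ in range(20): s=d/(1+c["k1"]*(s@s))
    return -R.T@t, R.T@np.array([s[0],s[1],1])
def onz(n,uv,z):
    o,d=ray(n,uv); return o+d*(z-o[2])/d[2]
def snap(n,f,crop=None,k=1):
    im=cv2.cvtColor(optics.get_image(n),cv2.COLOR_RGB2BGR); cv2.imwrite(f"pics/{f}_raw.png",im)
    if crop: u0,v0,u1,v1=crop; im=im[v0:v1,u0:u1]
    im=cv2.resize(im,None,fx=k,fy=k,interpolation=cv2.INTER_CUBIC); cv2.imwrite(f"pics/{f}.png",im); return im
E
python3 - <<'E'
from h import *
a=snap("scene","s0");b=snap("top","t0")
for n in("scene","top"):
    c,R,t=cal(n); print(n,c["fx"],-R.T@t,R[2])
s=r.read_state();print(s,r.pinch_z)
E
```

```text
scene 413.0324621626522 [  33.53635457 -701.68482638  803.65938425] [ 0.50054214  0.59534156 -0.62851094]
top 451.60263736032465 [ 444.61445367  -11.77647599 1328.74223489] [ 0.13417005 -0.00440658 -0.99094852]
{'t': 0.1, 'qpos': array([-1.01380141,  0.50174851, -0.42681402,  1.5513437 ,  0.22079859,
        1.13828938, -0.21031421]), 'qd': array([ 0.0005542 , -0.0017761 , -0.00062892, -0.00237991, -0.00019456,
       -0.00098782,  0.00134684]), 'joint_torque': array([-1.15798009e-02, -5.70821106e+01, -5.83856732e+00, -2.81749535e+01,
        1.05684064e-02,  5.67311610e-03,  1.03511994e-05]), 'eef_pos': array([188.0647923 , 621.48925178, 195.96791801]), 'tool_rot': array([-1.59774496e-04,  1.46350423e-01,  9.89232430e-01, -8.53199694e-04]), 'force': array([-1.23641005,  0.36398035,  0.47510389]), 'moment': array([-0.0223444 , -0.00744291, -0.02626403]), 'width': 0.9998230424758635} 18.700000000000003
```

View pics/t0.png

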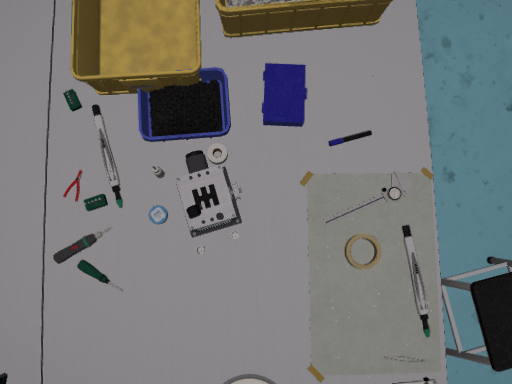

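View pics/s0.png

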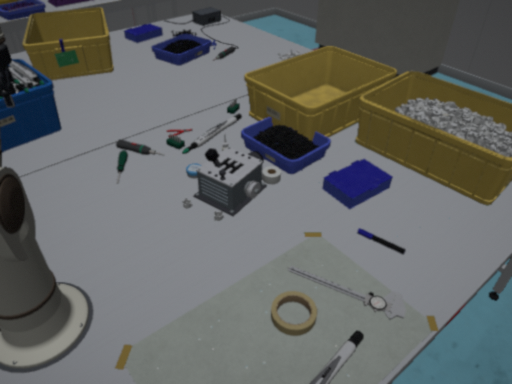

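The top view has up = +x and left = +y. The gearbox is at about (208,200), with the knob at about (194,211). I'll zoom in next.

Run:
```python
import cv2,numpy as np
a=cv2.imread("pics/t0_raw.png")[140:250,145:255]; b=cv2.imread("pics/s0_raw.png")[130:230,180:290]
f=lambda i,k:cv2.resize(i,None,fx=k,fy=k,interpolation=cv2.INTER_CUBIC)
A=f(a,5);B=f(b,2.2);
C=np.zeros((550,800,3),np.uint8);C[:,:550]=A;C[:B.shape[0],555:555+B.shape[1]]=B[:,:245]
cv2.imwrite("pics/z0.png",C)
```

```text
(no output)
```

View pics/z0.png

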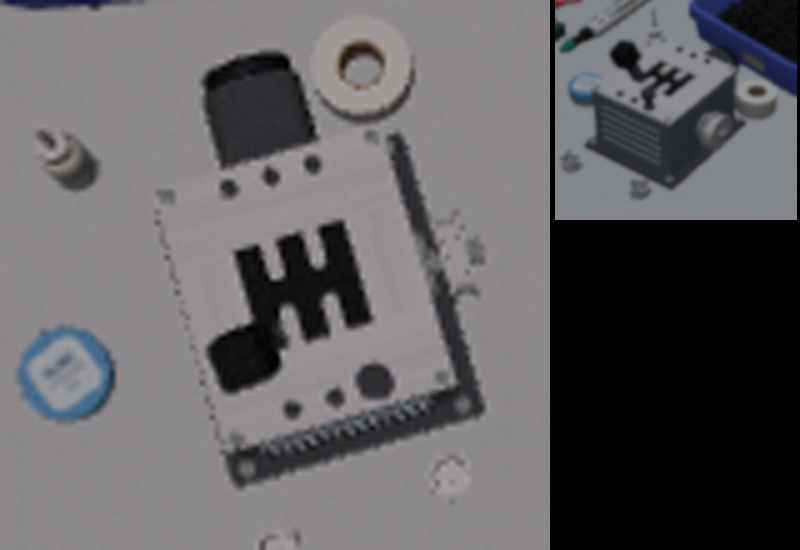

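The pin is in the near right seat: its large head is at zoom (375,381), and the other five seats hold small plugs. Next I'll fit the gearbox pose from the plugs and find the knob by mask.

```bash
cat >> h.py <<'E'
def pose_from_plugs(im):
    # plugs: seeds in top image -> dark blob centroid -> plane z=103 -> rigid fit
    seeds=[(229,188,64,24),(271,176,64,0),(313,164,64,-24),(292,408,-64,24),(336,397,-64,0)]
    g=255-cv2.cvtColor(im,cv2.COLOR_BGR2GRAY).astype(float); W=[];L=[]
    for a,b,x,y in seeds:
        u,v=(a+.5)/5-.5+145,(b+.5)/5-.5+140
        u0,v0=int(round(u)),int(round(v)); p=g[v0-3:v0+4,u0-3:u0+4]; w=np.clip(p-np.median(p)-25,0,None)
        vv,uu=np.mgrid[v0-3:v0+4,u0-3:u0+4]
        W.append(onz("top",((w*uu).sum()/w.sum(),(w*vv).sum()/w.sum()),103)[:2]); L.append((x,y))
    W=np.array(W);L=np.array(L,float)
    wc,lc=W.mean(0),L.mean(0); A=W-wc;B=L-lc
    yaw=np.arctan2((B[:,0]*A[:,1]-B[:,1]*A[:,0]).sum(),(A*B).sum())
    R=np.array([[np.cos(yaw),-np.sin(yaw)],[np.sin(yaw),np.cos(yaw)]]); o=wc-R@lc
    return o,yaw,R,W-(L@R.T+o)
E
python3 - <<'E'
from h import *
im=cv2.imread("pics/t0_raw.png")
o,yaw,R,res=pose_from_plugs(im); print(o,yaw,res.round(1).tolist())
pin=onz("top",((375.5)/5-.5+145,381.5/5-.5+140),126)[:2]; print("pin",R.T@(pin-o))
np.savez("pose.npz",o=o,yaw=yaw,R=R)
for n,c in(("top",(188,206,203,219)),):
    g=cv2.cvtColor(im,cv2.COLOR_BGR2GRAY); m=np.zeros_like(g);u0,v0,u1,v1=c; m[v0:v1,u0:u1]=(g[v0:v1,u0:u1]<60)
    v,u=np.nonzero(m); print(u.mean(),v.mean(),len(u)); k=onz(n,(u.mean(),v.mean()),150)[:2]; print("knob local",R.T@(k-o))
for f in(-.18,-.22,-.27): 
    p=np.array([130*np.sin(f),130*np.sin(.3)*np.cos(f)]); print(f,p,R@p+o, proj("top",[*(R@p+o),20+130*np.cos(.3)*np.cos(f)]))
gs=cv2.imread("pics/s0_raw.png"); print(proj("scene",[*(R@[-64,-24]+o),126]),proj("scene",[*(R@[-34,38]+o),142]))
print("tool local xy",R.T@(np.array(r.read_state()["eef_pos"])[:2]-o))
E
```

```text
[615.7076685  104.38435718] 0.2650457977952113 [[0.1, -0.0], [-0.2, -0.2], [-0.0, 0.2], [0.1, 0.3], [0.0, -0.3]]
pin [-64.3348274  -24.30823945]
194.02898550724638 211.0 138
knob local [-35.44809588  35.64478019]
-0.18 [-23.27384455  37.79693988] [583.34549541 134.76478274] [[192.35065057 207.15869956]]
-0.22 [-28.369851    37.49166407] [578.50740699 133.13525045] [[193.03175024 208.99956889]]
-0.27 [-34.67508677  37.02579068] [572.54438401 131.03396675] [[193.91916766 211.27746603]]
[[222.14737107 170.50762944]] [[211.57905097 153.47675752]]
tool local xy [-277.25238299  611.07038687]
```

Emit:
{"api": "apply_moves", "payload": {
  "xyz": [
    [0.03, -0.045, 0.01],
    [0.065, -0.095, 0.015],
    [0.1, -0.145, 0.015],
    [0.135, -0.195, 0.015],
    [0.17, -0.245, 0.015],
    [0.205, -0.295, 0.015],
    [0.235, -0.34, 0.015],
    [0.24, -0.35, 0.015]
  ],
  "turn": [0.07, 0.14, 0.21, 0.28, 0.35, 0.42, 0.49, 0.558],
  "claw": [1, 1, 1, 1, 1, 1, 1, 1],
  "grip_force": 20
}}

```text
t: 1.1
eef_pos: [430.5, 266.7, 210.5]
tool_rot: [-0.0, -0.129, 0.992, -0.002]
force: [-0.6, 1.0, -0.3]
width: 0.001
```

```bash
cat >> h.py <<'E'
def where():
    d=np.load("pose.npz"); s=r.read_state(); p=np.array(s["eef_pos"]); w,x,y,z=s["tool_rot"]
    ty=np.array([2*(x*y-w*z),1-2*(x*x+z*z)]); l=d["R"].T@(p[:2]-d["o"])
    print("t",round(s["t"],2),"world",p.round(1),"local",l.round(1),"tool y rel",round(float(np.arctan2(*(d["R"].T@ty)[::-1])-np.pi/2),3),"F",np.array(s["force"]).round(1),"Flocal",(d["R"].T@np.array(s["force"])[:2]).round(1),"w",round(s["width"],3))
    return p,d
def to(*tg):
    p,d=where()
    for t in tg: print(t,"shift",(np.array([*(d["R"]@np.array(t[:2])+d["o"]),t[2]])-p).round(1))
E
python3 -c "
from h import *
to((-78,37,210),(-78,37,135))"
```

```text
t 1.1 world [430.5 266.7 210.5] local [-136.3  205.1] tool y rel -0.006 F [-0.6  1.  -0.3] Flocal [-0.4  1.2] w 0.001
(-78, 37, 210) shift [ 100.3 -147.    -0.5]
(-78, 37, 135) shift [ 100.3 -147.   -75.5]
```

Emit:
{"api": "apply_moves", "payload": {
  "xyz": [
    [0.03, -0.045, 0],
    [0.06, -0.09, 0],
    [0.09, -0.13, 0],
    [0.1, -0.147, 0],
    [0.1, -0.147, -0.03],
    [0.1, -0.147, -0.06],
    [0.1, -0.147, -0.075],
    [0.1, -0.147, -0.075]
  ],
  "turn": [0, 0, 0, 0, 0, 0, 0, 0],
  "claw": [1, 1, 1, 1, 1, 1, 1, 1]
}}

```text
t: 2.1
eef_pos: [529.3, 120.1, 134.5]
tool_rot: [-0.001, -0.13, 0.992, -0.002]
force: [-0.4, 0.0, 0.4]
width: -0.003
```

```bash
python3 -c "
from h import *
to((-50,37,135),(-40,37,137),(-27,37,137))
a=snap('top','t1',(160,160,240,250),5);b=snap('scene','s1',(180,100,290,230),3.4)
h=max(a.shape[0],b.shape[0]);C=np.zeros((h,a.shape[1]+b.shape[1],3),np.uint8);C[:a.shape[0],:a.shape[1]]=a;C[:b.shape[0],a.shape[1]:]=b;cv2.imwrite('pics/c1.png',C)"
```

```text
t 2.1 world [529.3 120.1 134.5] local [-79.3  37.8] tool y rel -0.005 F [-0.4  0.   0.4] Flocal [-0.4  0.1] w -0.003
(-50, 37, 135) shift [28.5  6.9  0.5]
(-40, 37, 137) shift [38.1  9.5  2.5]
(-27, 37, 137) shift [50.7 12.9  2.5]
```

View pics/c1.png

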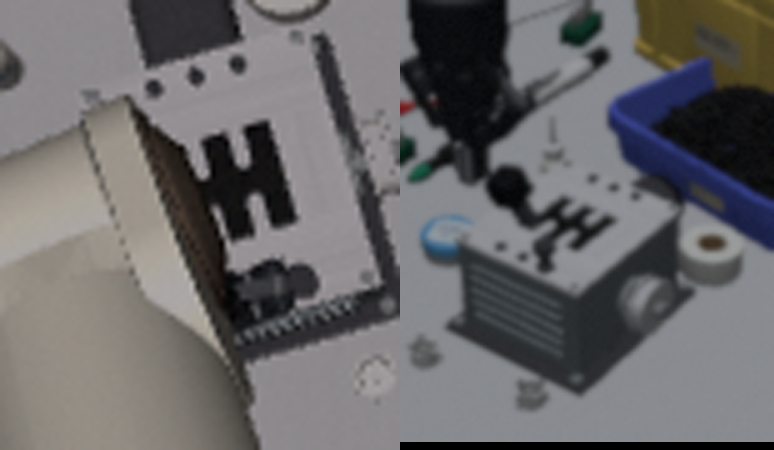

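The shut fingers stand just on the near side of the knob (scene crop about (470,150), knob (508,185)). Now I push along gearbox +x.

Emit:
{"api": "apply_moves", "payload": {
  "xyz": [
    [0.008, 0.002, 0.001],
    [0.016, 0.004, 0.002],
    [0.023, 0.0055, 0.002],
    [0.029, 0.007, 0.002],
    [0.035, 0.009, 0.002],
    [0.041, 0.0105, 0.002],
    [0.047, 0.012, 0.002],
    [0.049, 0.0125, 0.002]
  ],
  "turn": [0, 0, 0, 0, 0, 0, 0, 0],
  "claw": [1, 1, 1, 1, 1, 1, 1, 1]
}}

```text
t: 3.2
eef_pos: [580.3, 132.9, 138.2]
tool_rot: [0.0, -0.13, 0.992, -0.002]
force: [0.9, 0.3, 0.6]
width: -0.002
```

```bash
python3 -c "
from h import *
to((-26,37,137))
a=snap('scene','s2',(190,120,270,200),6)"
```

```text
t 3.2 world [580.3 132.9 138.2] local [-26.7  36.8] tool y rel -0.005 F [0.9 0.3 0.6] Flocal [0.9 0.1] w -0.002
(-26, 37, 137) shift [ 0.6  0.4 -1.2]
```

View pics/s2.png

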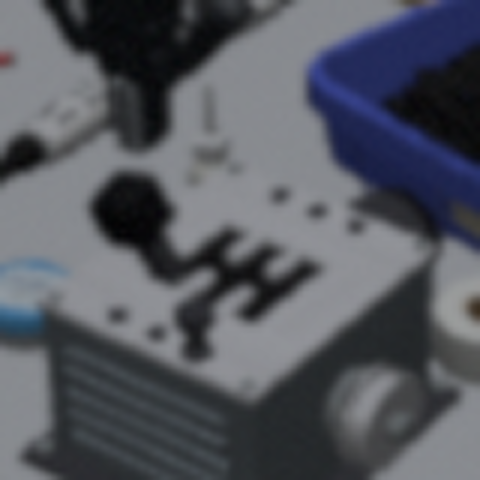

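```bash
python3 -c "
from h import *
p,d=where()
for n,off in (('scene',(190,120)),):
  f=lambda P:((proj(n,P)[0]-off)*6).round(0)
  print('tcp',f(p)); 
  for z in (100,140,180): print(z,f([*p[:2],z]))
  for fo in(-.27,-.2,-.1,0): print(fo,f([*(d['R']@[130*np.sin(fo),130*np.sin(.3)*np.cos(fo)]+d['o']),20+130*np.cos(.3)*np.cos(fo)]))
a=snap('top','t3',(160,160,240,250),6)
b=snap('scene','s3')
"
```

```text
t 3.25 world [580.4 132.9 138.2] local [-26.6  36.8] tool y rel -0.005 F [ 0.7  0.1 -0.4] Flocal [ 0.7 -0.1] w -0.001
tcp [142. 201.]
100 [146. 266.]
140 [142. 198.]
180 [137. 127.]
-0.27 [130. 206.]
-0.2 [141. 194.]
-0.1 [157. 178.]
0 [174. 165.]
```

View pics/t3.png

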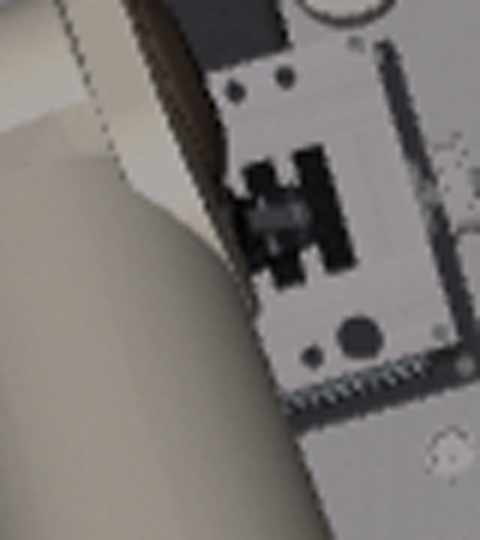

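```bash
python3 -c "
from h import *
off=np.array((190,120))
print('start pose tcp', ((proj('scene',[529.3,120.1,134.5])[0]-off)*5).round(), ((proj('scene',[529.3,120.1,165])[0]-off)*5).round())
print('knob -.27',((proj('scene',[572.5,131,140])[0]-off)*5).round(),'tcp now',((proj('scene',[580.4,132.9,138.2])[0]-off)*5).round())
A=[cv2.resize(cv2.imread(f'pics/{f}_raw.png')[120:200,190:270],None,fx=5,fy=5,interpolation=cv2.INTER_CUBIC) for f in('s1','s3')]
C=np.clip(np.hstack(A).astype(float)*1.6,0,255).astype(np.uint8);cv2.imwrite('pics/c3.png',C)"
```

```text
start pose tcp [ 57. 215.] [ 53. 170.]
knob -.27 [109. 171.] tcp now [118. 168.]
```

View pics/c3.png

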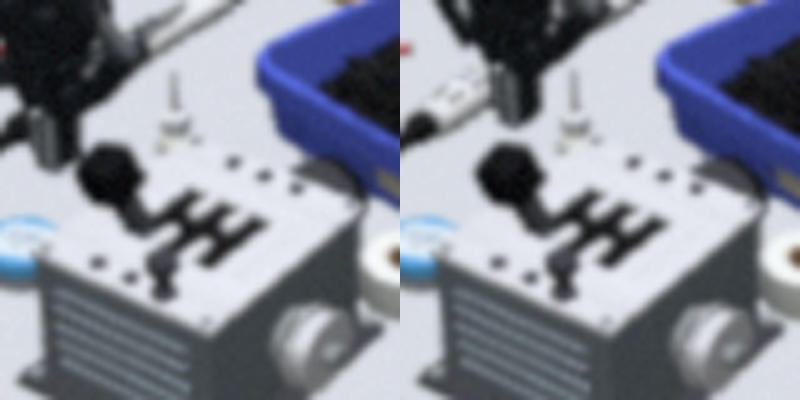

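The knob has not moved: it is still at crop (505,175). The fingertip shows about 30 mm higher than its reported z, so the fingers passed over the knob. I'll back off the same way, lower by 26 mm (safe on either reading) and look again.

Emit:
{"api": "apply_moves", "payload": {
  "xyz": [
    [-0.02, -0.005, 0.002],
    [-0.04, -0.01, 0.002],
    [-0.053, -0.0145, 0.0],
    [-0.053, -0.0145, -0.013],
    [-0.053, -0.0145, -0.026],
    [-0.053, -0.0145, -0.026]
  ],
  "turn": [0, 0, 0, 0, 0, 0],
  "claw": [1, 1, 1, 1, 1, 1]
}}

```text
t: 4.1
eef_pos: [526.1, 118.1, 110.3]
tool_rot: [-0.001, -0.13, 0.992, -0.002]
force: [0.4, 0.6, 0.4]
width: -0.005
```

```bash
python3 -c "
from h import *
to((-27,37,110))
p=r.read_state()['eef_pos']
print([((proj('scene',[*p[:2],z])[0]-[190,120])*5).round() for z in(112,142)])
a=snap('scene','s4',(190,120,270,200),5);b=snap('top','t4',(160,160,240,240),5)
cv2.imwrite('pics/c4.png',np.clip(np.hstack([a,b])*1.6,0,255).astype(np.uint8))"
```

```text
t 4.1 world [526.1 118.1 110.3] local [-82.9  36.8] tool y rel -0.005 F [0.4 0.6 0.4] Flocal [0.5 0.5] w -0.005
(-27, 37, 110) shift [53.9 14.9 -0.3]
[array([ 57., 251.]), array([ 53., 208.])]
```

View pics/c4.png

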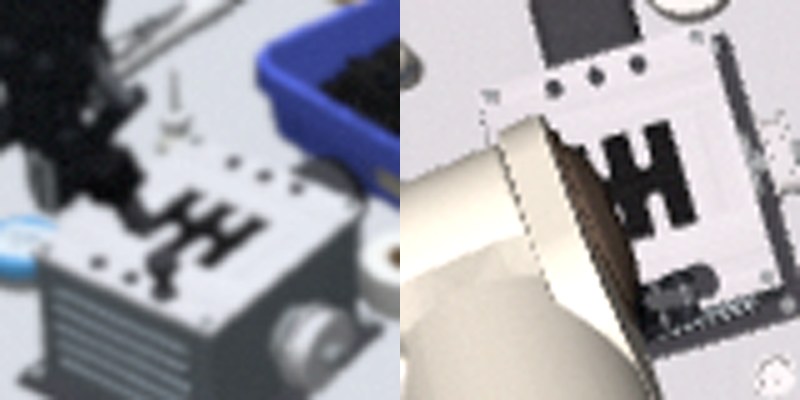

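The tip is at crop (45,212), which again fits about 30 mm above the reported z. It is now level with the knob at a real z of about 140. I push along +x again.

Emit:
{"api": "apply_moves", "payload": {
  "xyz": [
    [0.01, 0.003, 0],
    [0.018, 0.005, 0],
    [0.025, 0.007, 0],
    [0.031, 0.0085, 0],
    [0.037, 0.01, 0],
    [0.043, 0.012, 0],
    [0.048, 0.0135, 0],
    [0.05, 0.014, 0]
  ],
  "turn": [0, 0, 0, 0, 0, 0, 0, 0],
  "claw": [1, 1, 1, 1, 1, 1, 1, 1]
}}

```text
t: 5.2
eef_pos: [577.3, 132.6, 111.6]
tool_rot: [-0.0, -0.13, 0.992, -0.002]
force: [-1.7, -0.3, -0.2]
width: -0.004
```

```bash
python3 -c "
from h import *
p,d=where()
for fo in(-.27,-.2,-.1,0): print(fo,((proj('scene',[*(d['R']@[130*np.sin(fo),130*np.sin(.3)*np.cos(fo)]+d['o']),20+130*np.cos(.3)*np.cos(fo)])[0]-[190,120])*5).round())
a=snap('scene','s5',(190,120,270,200),5)
cv2.imwrite('pics/c5.png',np.clip(a*1.6,0,255).astype(np.uint8))"
```

```text
t 5.2 world [577.3 132.6 111.6] local [-29.7  37.3] tool y rel -0.005 F [-1.7 -0.3 -0.2] Flocal [-1.7  0.2] w -0.004
-0.27 [109. 172.]
-0.2 [118. 162.]
-0.1 [131. 149.]
0 [145. 138.]
```

View pics/c5.png

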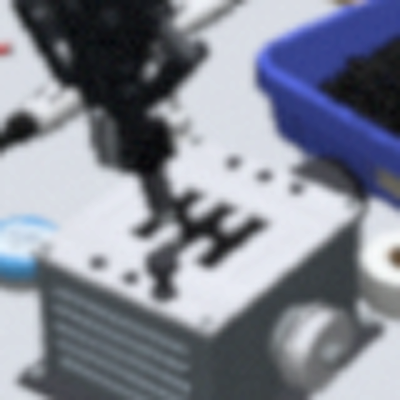

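The knob is now at crop (148,140), which matches fore ≈ 0, so the lever is in the crossway. Next I back off, go up and over to the left side of the knob, and come down.

Emit:
{"api": "apply_moves", "payload": {
  "xyz": [
    [-0.02, -0.005, 0],
    [-0.02, -0.005, 0.025],
    [-0.02, -0.005, 0.05],
    [0.0, 0.03, 0.05],
    [0.0162, 0.0538, 0.05],
    [0.0162, 0.0538, 0.03],
    [0.0162, 0.0538, -0.004],
    [0.0162, 0.0538, -0.004]
  ],
  "turn": [0, 0, 0, 0, 0, 0, 0, 0],
  "claw": [1, 1, 1, 1, 1, 1, 1, 1]
}}

```text
t: 6.25
eef_pos: [591.2, 185.4, 104.9]
tool_rot: [-0.003, -0.13, 0.992, -0.002]
force: [-0.6, -0.5, 0.6]
width: -0.003
```

```bash
python3 -c "
from h import *
to((0,68,108),(0,30,108),(0,10,108))
snap('scene','s6')"
```

```text
t 6.25 world [591.2 185.4 104.9] local [-2.4 84.6] tool y rel -0.005 F [-0.6 -0.5  0.6] Flocal [-0.7 -0.3] w -0.003
(0, 68, 108) shift [  6.7 -15.4   3.1]
(0, 30, 108) shift [ 16.6 -52.    3.1]
(0, 10, 108) shift [ 21.9 -71.3   3.1]
```

Push right along the crossway.

Emit:
{"api": "apply_moves", "payload": {
  "xyz": [
    [0.005, -0.01, 0.002],
    [0.0075, -0.0185, 0.003],
    [0.01, -0.0275, 0.003],
    [0.0122, -0.036, 0.003],
    [0.0145, -0.044, 0.003],
    [0.0166, -0.052, 0.003],
    [0.0193, -0.062, 0.003],
    [0.0193, -0.062, 0.003]
  ],
  "turn": [0, 0, 0, 0, 0, 0, 0, 0],
  "claw": [1, 1, 1, 1, 1, 1, 1, 1]
}}

```text
t: 7.3
eef_pos: [612.2, 122.0, 109.4]
tool_rot: [-0.001, -0.129, 0.992, -0.002]
force: [0.4, 0.3, -0.4]
width: 0.0
```

```bash
python3 -c "
from h import *
to((0,10,108),(0,0,108),(0,-6,108))
p,d=where()
for si in(.1,0,-.1,-.2,-.3): print(si,((proj('scene',[*(d['R']@[0,130*np.sin(si)]+d['o']),20+130*np.cos(si)])[0]-[190,120])*5).round())
a=snap('scene','s7',(190,120,270,200),5)
cv2.imwrite('pics/c7.png',np.clip(a*1.6,0,255).astype(np.uint8))"
```

```text
t 7.3 world [612.2 122.  109.4] local [ 1.3 17.9] tool y rel -0.007 F [ 0.4  0.3 -0.4] Flocal [0.4 0.2] w 0.0
(0, 10, 108) shift [ 0.8 -8.  -1.4]
(0, 0, 108) shift [  3.5 -17.6  -1.4]
(0, -6, 108) shift [  5.  -23.4  -1.4]
t 7.3 world [612.2 122.  109.4] local [ 1.3 17.9] tool y rel -0.007 F [ 0.4  0.3 -0.4] Flocal [0.4 0.2] w 0.0
0.1 [179. 144.]
0 [196. 151.]
-0.1 [214. 159.]
-0.2 [232. 169.]
-0.3 [250. 181.]
```

View pics/c7.png

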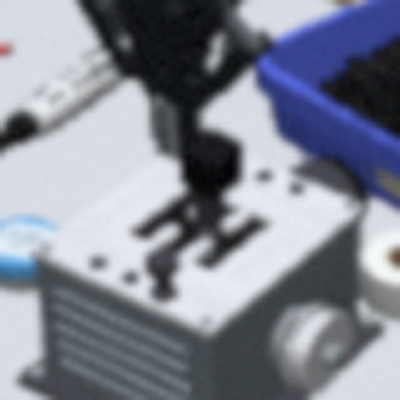

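The knob is at crop (211,158), so side is about -0.09 and it is travelling along the crossway. I push on into the right column.

Emit:
{"api": "apply_moves", "payload": {
  "xyz": [
    [0.0008, -0.006, 0],
    [0.002, -0.012, -0.001],
    [0.0035, -0.0175, -0.001],
    [0.0042, -0.0205, -0.001],
    [0.0047, -0.0225, -0.001],
    [0.0047, -0.0225, -0.001]
  ],
  "turn": [0, 0, 0, 0, 0, 0],
  "claw": [1, 1, 1, 1, 1, 1]
}}

```text
t: 8.1
eef_pos: [616.7, 100.0, 108.4]
tool_rot: [-0.002, -0.129, 0.992, -0.002]
force: [-0.1, -0.8, 0.4]
width: -0.0
```

```bash
python3 -c "
from h import *
p,d=where()
im=snap('scene','s8')
# knob: dark blob right part, report extents in 5x crop coords
g=cv2.cvtColor(im,cv2.COLOR_BGR2GRAY)[120:200,190:270]
for v in range(20,46,2): print(v*5, ''.join('#' if x<28 else '+' if x<45 else '.' for x in g[v,20:65]))"
```

```text
t 8.1 world [616.7 100.  108.4] local [-0.2 -4.5] tool y rel -0.007 F [-0.1 -0.8  0.4] Flocal [-0.3 -0.7] w -0.0
100 ...............+##############+....++++++....
110 .................++#########........+++++++++
120 ....................+####+..........+++++++++
130 ..................+..+###............++++++++
140 ..................+..+###...............+++++
150 .....................+######++............+++
160 .....................+##########............+
170 ......................###########+...........
180 ......................+##########............
190 ......................+#########+............
200 ................++.....+#######..............
210 .............+##+......+#####+...............
220 ..........+++...+++.+########++..............
```

Emit:
{"api": "apply_moves", "payload": {
  "xyz": [
    [0.0003, -0.001, 0],
    [0.0005, -0.002, 0],
    [0.0006, -0.0025, 0]
  ],
  "turn": [0, 0, 0],
  "claw": [1, 1, 1]
}}

```text
t: 8.52
eef_pos: [617.2, 97.7, 108.4]
tool_rot: [-0.002, -0.129, 0.992, -0.002]
force: [-0.4, 0.3, -0.6]
width: 0.002
```

```bash
python3 -c "
from h import *
where()"
```

```text
t 8.53 world [617.2  97.7 108.4] local [-0.3 -6.8] tool y rel -0.006 F [-0.4  0.3 -0.6] Flocal [-0.3  0.4] w 0.002
```

Back off left, go up, and come down on the far side of the knob.

Emit:
{"api": "apply_moves", "payload": {
  "xyz": [
    [-0.004, 0.0145, 0],
    [-0.004, 0.0145, 0.025],
    [-0.004, 0.0145, 0.05],
    [0.024, -0.002, 0.05],
    [0.052, -0.018, 0.05],
    [0.052, -0.018, 0.03],
    [0.052, -0.018, -0.002],
    [0.052, -0.018, -0.002]
  ],
  "turn": [0, 0, 0, 0, 0, 0, 0, 0],
  "claw": [1, 1, 1, 1, 1, 1, 1, 1]
}}

```text
t: 9.52
eef_pos: [665.3, 80.8, 102.6]
tool_rot: [-0.005, -0.13, 0.992, -0.002]
force: [-0.2, 0.6, -0.8]
width: 0.001
```

```bash
python3 -c "
from h import *
to((28,-38,106),(10,-38,106),(0,-38,106),(-8,-38,106))"
```

```text
t 9.53 world [665.3  80.8 102.6] local [ 41.6 -35.7] tool y rel -0.005 F [-0.2  0.6 -0.8] Flocal [-0.   0.7] w 0.001
(28, -38, 106) shift [-12.6  -5.8   3.4]
(10, -38, 106) shift [-29.9 -10.5   3.4]
(0, -38, 106) shift [-39.6 -13.1   3.4]
(-8, -38, 106) shift [-47.3 -15.2   3.4]
```

Emit:
{"api": "apply_moves", "payload": {
  "xyz": [
    [-0.008, -0.004, 0.002],
    [-0.014, -0.006, 0.003],
    [-0.02, -0.0078, 0.003],
    [-0.026, -0.0094, 0.003],
    [-0.031, -0.0108, 0.003],
    [-0.036, -0.0121, 0.003],
    [-0.0395, -0.0131, 0.003],
    [-0.0395, -0.0131, 0.003]
  ],
  "turn": [0, 0, 0, 0, 0, 0, 0, 0],
  "claw": [1, 1, 1, 1, 1, 1, 1, 1]
}}

```text
t: 10.52
eef_pos: [624.9, 67.5, 105.4]
tool_rot: [-0.006, -0.13, 0.992, -0.002]
force: [1.1, 0.7, 0.1]
width: 0.005
```

```bash
python3 -c "
from h import *
p,d=where()
for fo in(0,-.1,-.2,-.25,-.3): print(fo,((proj('scene',[*(d['R']@[130*np.sin(fo),130*np.sin(-.3)*np.cos(fo)]+d['o']),20+130*np.cos(.3)*np.cos(fo)])[0]-[190,120])*5).round())
a=snap('scene','s9',(190,120,270,200),5)
cv2.imwrite('pics/c9.png',np.clip(a*1.6,0,255).astype(np.uint8))"
```

```text
t 10.53 world [624.9  67.5 105.4] local [ -0.8 -38. ] tool y rel -0.005 F [1.1 0.7 0.1] Flocal [1.3 0.3] w 0.005
0 [250. 181.]
-0.1 [236. 193.]
-0.2 [222. 206.]
-0.25 [214. 213.]
-0.3 [207. 220.]
```

View pics/c9.png

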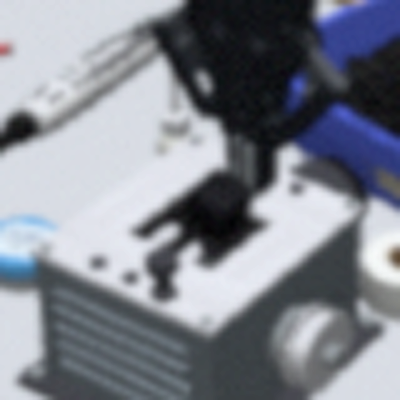

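The knob is at crop (220,203), which puts fore at about -0.2 in the right column. I continue to the stop in small steps.

Emit:
{"api": "apply_moves", "payload": {
  "xyz": [
    [-0.003, -0.0008, 0],
    [-0.0058, -0.0016, 0],
    [-0.0085, -0.0023, 0],
    [-0.0085, -0.0023, 0]
  ],
  "turn": [0, 0, 0, 0],
  "claw": [1, 1, 1, 1]
}}

```text
t: 11.08
eef_pos: [615.7, 65.6, 105.0]
tool_rot: [-0.007, -0.13, 0.992, -0.002]
force: [-0.1, -0.2, -0.5]
width: 0.001
```

```bash
python3 -c "
from h import *
where()"
```

```text
t 11.07 world [615.7  65.6 105. ] local [-10.2 -37.5] tool y rel -0.005 F [-0.1 -0.2 -0.5] Flocal [-0.2 -0.2] w 0.001
```

Emit:
{"api": "apply_moves", "payload": {
  "xyz": [
    [-0.001, -0.0003, 0],
    [-0.002, -0.0005, 0],
    [-0.002, -0.0005, 0]
  ],
  "turn": [0, 0, 0],
  "claw": [1, 1, 1]
}}

```text
t: 11.45
eef_pos: [613.6, 65.1, 105.1]
tool_rot: [-0.007, -0.13, 0.992, -0.002]
force: [-0.1, 1.2, -0.3]
width: -0.001
```

```bash
python3 -c "
from h import *
where()"
```

```text
t 11.45 world [613.6  65.1 105.1] local [-12.3 -37.4] tool y rel -0.005 F [-0.1  1.2 -0.3] Flocal [0.2 1.2] w -0.001
```

Emit:
{"api": "apply_moves", "payload": {
  "xyz": [
    [-0.001, -0.0003, 0],
    [-0.0015, -0.0004, 0],
    [-0.0015, -0.0004, 0]
  ],
  "turn": [0, 0, 0],
  "claw": [1, 1, 1]
}}

```text
t: 11.82
eef_pos: [612.2, 64.7, 105.1]
tool_rot: [-0.007, -0.13, 0.992, -0.002]
force: [1.3, 0.7, -0.5]
width: -0.002
```

```bash
python3 -c "
from h import *
where()
a=snap('scene','s10',(190,120,270,200),5)
cv2.imwrite('pics/c10.png',np.clip(a*1.6,0,255).astype(np.uint8))"
```

```text
t 11.82 world [612.2  64.7 105.1] local [-13.8 -37.4] tool y rel -0.005 F [ 1.3  0.7 -0.5] Flocal [1.4 0.4] w -0.002
```

View pics/c10.png

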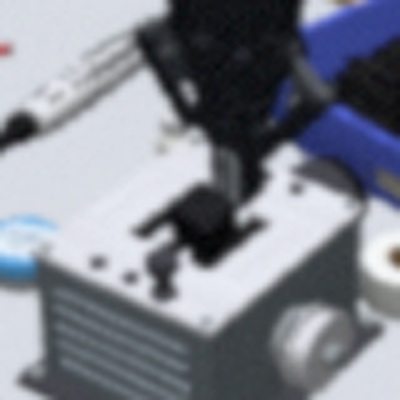

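The knob is at crop (204,218), so fore is about -0.29. I feel for the stop.

Emit:
{"api": "apply_moves", "payload": {
  "xyz": [
    [-0.001, -0.0003, 0],
    [-0.002, -0.0005, 0],
    [-0.002, -0.0005, 0]
  ],
  "turn": [0, 0, 0],
  "claw": [1, 1, 1]
}}

```text
t: 12.25
eef_pos: [611.1, 64.4, 105.4]
tool_rot: [-0.006, -0.13, 0.992, -0.002]
force: [4.8, 1.7, -1.7]
width: -0.0
```

```bash
python3 -c "
from h import *
where()"
```

```text
t 12.25 world [611.1  64.4 105.4] local [-14.9 -37.4] tool y rel -0.005 F [ 4.8  1.7 -1.7] Flocal [5.  0.3] w -0.0
```

The force rose to 5 N with the motion falling short, so the lever is against the stop. I back off along +x, then go up.

Emit:
{"api": "apply_moves", "payload": {
  "xyz": [
    [0.01, 0.003, 0],
    [0.03, 0.008, 0.0],
    [0.035, 0.0095, 0.03],
    [0.035, 0.0095, 0.07],
    [0.035, 0.04, 0.11],
    [0.0, 0.09, 0.13],
    [-0.03, 0.14, 0.13],
    [-0.03, 0.14, 0.13]
  ],
  "turn": [0, 0, 0, 0, 0, 0, 0, 0],
  "claw": [1, 1, 1, 1, 1, 1, 1, 1]
}}

```text
t: 13.25
eef_pos: [576.9, 211.6, 236.1]
tool_rot: [-0.007, -0.135, 0.991, -0.0]
force: [-0.4, -1.4, 0.5]
width: 0.007
```

Emit:
{"api": "apply_moves", "payload": {
  "xyz": [
    [-0.03, 0.05, 0],
    [-0.06, 0.1, 0],
    [-0.06, 0.1, 0],
    [-0.06, 0.1, 0]
  ],
  "turn": [0, 0, 0, 0],
  "claw": [1, 1, 1, 1]
}}

```text
t: 13.75
eef_pos: [517.0, 310.6, 235.6]
tool_rot: [-0.008, -0.135, 0.991, -0.001]
force: [0.7, -0.5, 0.9]
width: 0.002
```

```bash
python3 -c "
from h import *
p,d=where()
a=snap('scene','s11',(190,120,270,200),5);b=snap('top','t11',(160,160,240,240),5)
for n,off in(('scene',(190,120)),('top',(160,160))):
  for fo in(-.25,-.3): print(n,fo,((proj(n,[*(d['R']@[130*np.sin(fo),130*np.sin(-.3)*np.cos(fo)]+d['o']),20+130*np.cos(.3)*np.cos(fo)])[0]-off)*5).round())
cv2.imwrite('pics/c11.png',np.clip(np.hstack([a,b])*1.6,0,255).astype(np.uint8))"
```

```text
t 13.75 world [517.  310.6 235.6] local [-41.2 224.8] tool y rel 0.006 F [ 0.7 -0.5  0.9] Flocal [ 0.6 -0.6] w 0.002
scene -0.25 [214. 213.]
scene -0.3 [207. 220.]
top -0.25 [303. 212.]
top -0.3 [305. 223.]
```

The picture limit is reached, so I'll do the final check by mask numbers.

```bash
python3 -c "
from h import *
for f,o in(('s11',(190,120)),('t11',(160,160))):
  g=cv2.cvtColor(cv2.imread(f'pics/{f}_raw.png'),cv2.COLOR_BGR2GRAY)[o[1]:o[1]+80,o[0]:o[0]+80]
  print(f)
  for v in range(26,62,2): print(v*5, ''.join('#' if x<22 else '+' if x<40 else '-' if x<60 else '.' for x in g[v,20:80]))
ch=lambda n,a,b:[(int((cv2.absdiff(cv2.imread(f'pics/{a}_raw.png'),cv2.imread(f'pics/{b}_raw.png')).max(2)[y-12:y+13,x-12:x+13]>40).sum())) for x,y in n]
print('top bystander diffs (tin,housing2,housing3,bottle,label,tape):',ch([(158,214),(201,250),(236,236),(158,172),(217,154),(363,251)],'t0','t11'))
"
```

```text
s11
130 ....................................-+++++++++--++-------++#
140 .......................................-++++++++++++-+------
150 .........................................--++++++++++++++---
160 ..........................................--++++++++++++++-+
170 ........................................--------++#++++-----
180 .............................................----++#+++-----
190 ..................-++-............................-+++-+---.
200 ...............-++++++++-.................................--
210 .............+###+++++++#+-.................................
220 ..........-++-+#####+#####-...--............................
230 ........-+.....+###########+++-.................---.........
240 ...............+###########+..................---+-.........
250 ............---...-#####+-..................--++++-.........
260 ..........-----....-+++..................--+-+++++-.........
270 ..........-+++.........................---+-++++++--........
280 ...........-++......................---+++++++++++--........
290 -..........---....................---++++++++++++++-
[... 629 characters left out ...]
##+...-###########+.......---....
220 ................+####....++###....###++#+#####.......---....
230 .................#####....###+-...############+.......---...
240 .................+####.............###########+.......----..
250 ..................-.................-+###+--...........---..
260 ........................................................---.
270 .....................................------.............---.
280 .....................................------..............---
290 ...............................--....------..........+++----
300 ................................-...................+---...-
top bystander diffs (tin,housing2,housing3,bottle,label,tape): [0, 0, 0, 5, 0, 0]
```

```bash
python3 -c "
from h import *
print(r.sign_off())"
```

```text
the job is handed in; nothing more can be done
None
```

I moved the lever to the near right slot, the one the tall pin marks, and handed the job in at about 14 s. No verdict is reported on hand-in.

**Moves:** With the fingers shut, I pushed the knob forward into the crossway, then right past the middle column, then nearward into the marked slot. It met the stop at about 5 N. I then backed off and moved the arm well clear.

**Last checks:**
- **Lever:** The knob sits at about (301, 224) in the top crop and (205, 227) in the scene crop. A fully home lever (-0.30 rad) should show at (305, 223) and (207, 220); -0.25 rad would show at (303, 212) and (214, 213).
- **Bystanders:** Patches around all six show essentially no change in the top view (at most 5 changed pixels, at the bottle).
- **Force:** The wrist force after backing off was only noise, about 1 N.

**What went wrong or disagreed:**
- **Tip height:** The real fingertips were about 30 mm higher than the reported TCP height. My first push passed over the knob without touching it, so I repeated it lower.
- **Last picture:** The viewer's 12-picture limit blocked the final image, so the final check used pixel masks only.

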